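# Load test specimens into the feed rack in order

## Robot

A 7-joint arm with a two-finger parallel gripper is mounted at the origin on the work surface. World frame = base frame: x ahead of the robot, y to its left, z up, the work surface at z = 0. Lengths are in mm, angles in rad, forces in N, time in s.
With the tool pointing down it reaches from about 400 to 850 mm from the base axis. Payload 4.5 kg.
Tool frame: the origin (TCP) lies between the finger pads; the fingertips stand 8 mm ahead of it and the grasp point (between the pads) lies 11 mm behind it; x points along the fingers, y is the direction in which the jaws open and shut, and the axes are right-handed (so a half turn about x gives the same grasp; the last joint's range is limited). The gripper opens to 85 mm and grips with 20 to 120 N. Pads are 22 mm wide; open, the fingers measure 114 mm over their backs; the gripper's body (76 mm by 85 mm) begins 54 mm behind the grasp point. The pads swing forward as they close: fully open they stand 13 mm farther back than shut.
Start: joints at [1.206, 0.689, -0.195, 1.565, 0.157, 0.902, -0.215], TCP at [242.726, -575.967, 239.317] pointing down, gripper open.
Joint ranges: [-3.01, 3.01], [-0.46, 2.08], [-1.47, 1.51], [0.13, 2.56], [-1, 4.14], [0.04, 2.09], [-2.66, 2.66]. Speed limits (rad/s): [2.57, 2.57, 3.14, 3.14, 3.14, 3.14, 3.14].

## Interface

Orientations are given as [roll, pitch, yaw] about the fixed x, y, z axes, in that order (R = Rz(yaw) Ry(pitch) Rx(roll)).
In Python, from bench import manip gives the robot as it stands.
- The arm moves only by the tool arm_command, never from a script. Its argument "motion" is one flat list of numbers, 7 for each row, row after row: the shift along the tool's x, y, z in cm, then the turn, a rotation vector about the tool's x, y, z in degrees, then the opening, from 0 (shut) to 1 (fully open). A call has 1 to 10 rows; each row is the pose to reach, as a shift and turn from the pose commanded when the call began, along the tool's axes at that moment; what a row does not reach only later rows make up. A row lasts 1/12 s, in which the tool goes at most 41.7 mm and 7.16 degrees, less where a joint would pass 70% of its speed; a pose out of reach is approached as far as the arm can. A call with a gripper value outside its range is refused whole. The fingers move at their own pace and stop on an object; the grip force is fixed at half the most. Time passes only in rows, so rows that repeat a pose let the fingers close. It gives the time, the measured TCP pose, the force and the opening at its end, in the units of the state.
- manip.get_obs(): the state, without advancing time (a new reading comes with each control period).
- manip.read_camera(name): name is "scene" or "side" or "wrist"; returns the picture (480x640x3 uint8, red, green, blue); there is no depth.
- manip.camera_info(name): a dict with "camera_matrix" (3x3 intrinsics, pixels), "xyz" and "rotation" of the camera in the world. Camera axes: x right, y down, z forward; pixel columns grow to the right and rows downward; lengths in mm; the calibration is good to about 2 mm. The wrist camera is an equidistant fisheye: a pixel r from the principal point sees the ray r / f radians off the axis. A picture is of the moment at which its call begins: read the wrist's pose just before it. camera_info takes no time and is no camera call; for the wrist camera it gives the pose at the moment of the call.
- manip.finish_job(): hands the job in, once; it reports no verdict.
The state is a dict: "time_s": time; "joint_pos": joint angles; "joint_velocities": joint speeds; "effort": joint torques, N m; "tcp_pos": TCP position; "tool_rot": TCP orientation; "contact_force": force on the tool from outside, world axes, zero at the start; "wrist_torque": the same for the moment, N m; "finger_gap": finger opening in mm.
Only numpy, scipy, OpenCV 4.12 (cv2) and the standard library are available. Lean on these libraries where they do the work, as an engineer would, in place of code of your own. Each camera call takes 0.05 s, during which the arm holds its last target.

## Task

Move the four metal test specimens from the carrying rack (the one with the hoop handle) into the empty feed rack (the one with the upright stop post at one end), one to a pocket, keeping their order: the specimen nearest the hoop handle goes into the pocket next to the stop post, the second from the handle into the second pocket from the post, and so on. Keep them upright and leave each one standing on its foot on the floor of its pocket.

Things in the scene. Friction and masses are not known exactly. Their poses are not given: they have to be found in the camera images.
- spec_plain: bare aluminium test specimen, a plain upright cylinder 36 mm in diameter and 60 mm tall. Origin: centre of its foot, z up along its axis. Loose, 0.13 to 0.22 kg
- spec_waisted: bare aluminium test specimen, round and waisted like an hourglass: 36 mm in diameter at foot and head, 22 mm at the waist, 72 mm tall, the full-width head being its top 18 mm. Origin: centre of its foot, z up. Loose, 0.11 to 0.19 kg
- spec_square: bare aluminium test specimen, an upright square bar 32 x 32 mm and 54 mm tall, turned up to 0.3 rad to its tray. Origin: centre of its foot, z up, x and y square to its sides. Loose, 0.12 to 0.2 kg
- spec_stepped: bare aluminium test specimen, round and stepped: foot 40 mm in diameter and 24 mm high, then a neck 22 mm in diameter up to 66 mm. Origin: centre of its foot, z up. Loose, 0.1 to 0.17 kg
- tray_A: black square tray fixed on the carrying rack: 70 mm outside, 13 mm high, walls and floor 4 mm; one of four alike in a row, 70 mm apart. Origin: centre of its underside, 12 mm above the table; y runs along the row towards the hoop handle (60 mm high, always at the left end seen from the robot, 60 mm from the last tray). Their order along the row varies. At the start it holds spec_plain
- tray_B: black square tray fixed on the carrying rack: 70 mm outside, 13 mm high, walls and floor 4 mm; one of four alike in a row, 70 mm apart. Origin: centre of its underside, 12 mm above the table; y runs along the row towards the hoop handle (60 mm high, always at the left end seen from the robot, 60 mm from the last tray). Their order along the row varies. At the start it holds spec_waisted
- tray_C: black square tray fixed on the carrying rack: 70 mm outside, 13 mm high, walls and floor 4 mm; one of four alike in a row, 70 mm apart. Origin: centre of its underside, 12 mm above the table; y runs along the row towards the hoop handle (60 mm high, always at the left end seen from the robot, 60 mm from the last tray). Their order along the row varies. At the start it holds spec_square
- tray_D: black square tray fixed on the carrying rack: 70 mm outside, 13 mm high, walls and floor 4 mm; one of four alike in a row, 70 mm apart. Origin: centre of its underside, 12 mm above the table; y runs along the row towards the hoop handle (60 mm high, always at the left end seen from the robot, 60 mm from the last tray). Their order along the row varies. At the start it holds spec_stepped
- feed_rack: empty feed rack, fixed: steel plate 82 x 360 x 12 mm with four grey square pockets in a row along its y axis, pocket centres at y = -105, -35, +35 and +105 mm; each pocket is 62 x 62 mm inside, its walls 4 mm thick, its floor 16 mm and its rim 25 mm above the table. Origin: centre of its underside, on the table. Stop post at one end, low 12 mm block at the other
- stop_post: steel stop post with a black rubber cap, fixed on the plate of the feed rack at y = +162 or -162 mm of the rack's frame (which end differs at every start); 22 mm across the cap, its top 77 mm above the table. Origin: centre of its foot. The centre of the nearest pocket is 57 mm away, the next 127, 197 and 267 mm
Things that resemble listed ones, but are neither listed nor needed, are in the scene too. Leave any green, orange or pink look-alike of the spec_plain alone.

How it is judged (in metres and radians):
At the end, for the whole second after the job is handed in: Each specimen stands upright (within 0.1 rad), released and at rest, on the floor of its own feed-rack pocket, within 16 mm of its centre across and 18 mm along the row, foot within 5 mm of floor height; first, second, third, fourth from the hoop handle = first to fourth from the stop post (((y of each of tray_B, tray_C, tray_D in the frame of tray_A below 0.035 m and horizontal distance between spec_plain and stop_post between 0.039 and 0.075 m) or (y of each of tray_B, tray_C, tray_D in the frame of tray_A below 0.105 m and y of any of tray_B, tray_C, tray_D in the frame of tray_A above 0.035 m and horizontal distance between spec_plain and stop_post between 0.109 and 0.145 m) or (y of each of tray_B, tray_C, tray_D in the frame of tray_A below 0.175 m and y of any of tray_B, tray_C, tray_D in the frame of tray_A above 0.105 m and horizontal distance between spec_plain and stop_post between 0.179 and 0.215 m) or (y of any of tray_B, tray_C, tray_D in the frame of tray_A above 0.175 m and horizontal distance between spec_plain and stop_post between 0.249 and 0.285 m)) and x of spec_plain in the frame of feed_rack between -0.016 and 0.016 m and y of spec_plain in the frame of feed_rack between -0.122 and 0.122 m and z of spec_plain in the frame of feed_rack between 0.011 and 0.021 m and angle between each of spec_plain, spec_waisted, spec_square, spec_stepped's own z axis and vertical below 0.1 rad and linear speed of each of spec_plain, spec_waisted, spec_square, spec_stepped below 0.02 m/s and angular speed of each of spec_plain, spec_waisted, spec_square, spec_stepped below 0.2 rad/s and ((y of each of tray_A, tray_C, tray_D in the frame of tray_B below 0.035 m and horizontal distance between spec_waisted and stop_post between 0.039 and 0.075 m) or (y of each of tray_A, tray_C, tray_D in the frame of tray_B below 0.105 m and y of any of tray_A, tray_C, tray_D in the frame of tray_B above 0.035 m and horizontal distance between spec_waisted and stop_post between 0.109 and 0.145 m) or (y of each of tray_A, tray_C, tray_D in the frame of tray_B below 0.175 m and y of any of tray_A, tray_C, tray_D in the frame of tray_B above 0.105 m and horizontal distance between spec_waisted and stop_post between 0.179 and 0.215 m) or (y of any of tray_A, tray_C, tray_D in the frame of tray_B above 0.175 m and horizontal distance between spec_waisted and stop_post between 0.249 and 0.285 m)) and x of spec_waisted in the frame of feed_rack between -0.016 and 0.016 m and y of spec_waisted in the frame of feed_rack between -0.122 and 0.122 m and z of spec_waisted in the frame of feed_rack between 0.011 and 0.021 m and ((y of each of tray_A, tray_B, tray_D in the frame of tray_C below 0.035 m and horizontal distance between spec_square and stop_post between 0.039 and 0.075 m) or (y of each of tray_A, tray_B, tray_D in the frame of tray_C below 0.105 m and y of any of tray_A, tray_B, tray_D in the frame of tray_C above 0.035 m and horizontal distance between spec_square and stop_post between 0.109 and 0.145 m) or (y of each of tray_A, tray_B, tray_D in the frame of tray_C below 0.175 m and y of any of tray_A, tray_B, tray_D in the frame of tray_C above 0.105 m and horizontal distance between spec_square and stop_post between 0.179 and 0.215 m) or (y of any of tray_A, tray_B, tray_D in the frame of tray_C above 0.175 m and horizontal distance between spec_square and stop_post between 0.249 and 0.285 m)) and x of spec_square in the frame of feed_rack between -0.016 and 0.016 m and y of spec_square in the frame of feed_rack between -0.122 and 0.122 m and z of spec_square in the frame of feed_rack between 0.011 and 0.021 m and ((y of each of tray_A, tray_B, tray_C in the frame of tray_D below 0.035 m and horizontal distance between spec_stepped and stop_post between 0.039 and 0.075 m) or (y of each of tray_A, tray_B, tray_C in the frame of tray_D below 0.105 m and y of any of tray_A, tray_B, tray_C in the frame of tray_D above 0.035 m and horizontal distance between spec_stepped and stop_post between 0.109 and 0.145 m) or (y of each of tray_A, tray_B, tray_C in the frame of tray_D below 0.175 m and y of any of tray_A, tray_B, tray_C in the frame of tray_D above 0.105 m and horizontal distance between spec_stepped and stop_post between 0.179 and 0.215 m) or (y of any of tray_A, tray_B, tray_C in the frame of tray_D above 0.175 m and horizontal distance between spec_stepped and stop_post between 0.249 and 0.285 m)) and x of spec_stepped in the frame of feed_rack between -0.016 and 0.016 m and y of spec_stepped in the frame of feed_rack between -0.122 and 0.122 m and z of spec_stepped in the frame of feed_rack between 0.011 and 0.021 m); the robot touches nothing.
It fails at once if the plain specimen is tipped over (more than 0.7 rad) (angle between spec_plain's own z axis and vertical above 0.7 rad).
It fails at once if the waisted specimen is tipped over (more than 0.7 rad) (angle between spec_waisted's own z axis and vertical above 0.7 rad).
It fails at once if the square specimen is tipped over (more than 0.7 rad) (angle between spec_square's own z axis and vertical above 0.7 rad).
It fails at once if the stepped specimen is tipped over (more than 0.7 rad) (angle between spec_stepped's own z axis and vertical above 0.7 rad).
It also fails if it takes over 96 s, if anything falls off the work surface, if the arm or the gripper's body presses on something with over 40 N, if the wrist force passes 120 N, or if a joint passes its speed limit or range.

## Working session

There is one attempt and no reset: what is moved stays moved. The work goes in short steps, Python scripts to look and compute and a tool call to move; the robot and the scene stay as the last step left them, time stands still between calls to the robot, and variables do not carry over. Pictures are saved under pics/ and viewed, and the job is handed in when it is done.

Besides the shell and the picture viewer there is one more tool, called after "Emit:" as a command line: name --argument value ..., lists and objects as JSON in quotes. arm_command: Moves the arm, as the interface text tells. Its arguments: {"type":"object","properties":{"motion":{"type":"array"}},"required":["motion"]}

```bash
mkdir -p pics; ls; python3 - <<'E'
from bench import manip
import cv2
print(manip.get_obs())
for n in ["scene","side","wrist"]:
    print(n,manip.camera_info(n))
    cv2.imwrite(f"pics/{n}0.png",manip.read_camera(n)[:,:,::-1])
E
```

```text
pics
{'time_s': 0.0, 'joint_pos': array([ 1.20580057,  0.69002125, -0.194526  ,  1.56639105,  0.15727666,
        0.90248323, -0.21511274]), 'joint_velocities': array([-0.00054286,  0.00010375, -0.00011791, -0.00029847, -0.00017524,
        0.00021387, -0.00102105]), 'effort': array([ 9.15306391e-04, -5.39603877e+01, -1.26637269e+00, -1.58539045e+01,
        9.09261871e-03,  9.50495945e-03,  1.83902660e-05]), 'tcp_pos': array([ 242.40222561, -575.36269885,  238.44855257]), 'tool_rot': array([-1.51364302,  1.56888365,  2.02681763]), 'contact_force': array([-0.31781444,  0.4407993 , -0.41976293]), 'wrist_torque': array([ 0.02552311,  0.00259514, -0.03691605]), 'finger_gap': 85.23383705832262}
scene {'camera_matrix': array([[496.41819096,   0.        , 317.22866   ],
       [  0.        , 496.41819096, 245.14584992],
       [  0.        ,   0.        ,   1.        ]]), 'xyz': array([ 987.26331009, -471.68942888,  497.9017359 ]), 'rotation': array([-2.15829849, -0.01285448,  0.8018198 ])}
side {'camera_matrix': array([[524.42857037,   0.        , 312.89061959],
       [  0.        , 524.42857037, 243.15868999],
       [  0.        ,   0.        ,   1.        ]]), 'xyz': array([   1.19015278, -550.86842682,  487.70445896]), 'rotation': array([-2.09592347,  0.00959657, -0.74457285])}
wrist {'camera_matrix': array([[371.64829954,   0.        , 316.80635857],
       [  0.        , 371.64829954, 246.32312556],
       [  0.        ,   0.        ,   1.        ]]), 'xyz': array([ 317.22097814, -543.61352973,  372.67108663]), 'rotation': array([ 2.82193878,  0.00282202, -1.17245865])}
```

View pics/scene0.png

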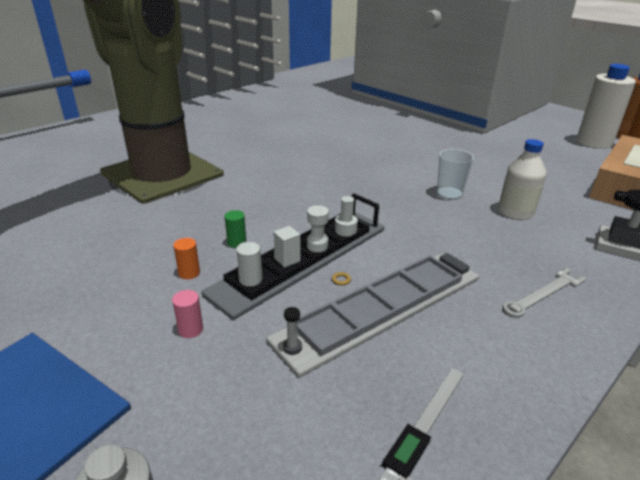

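View pics/side0.png

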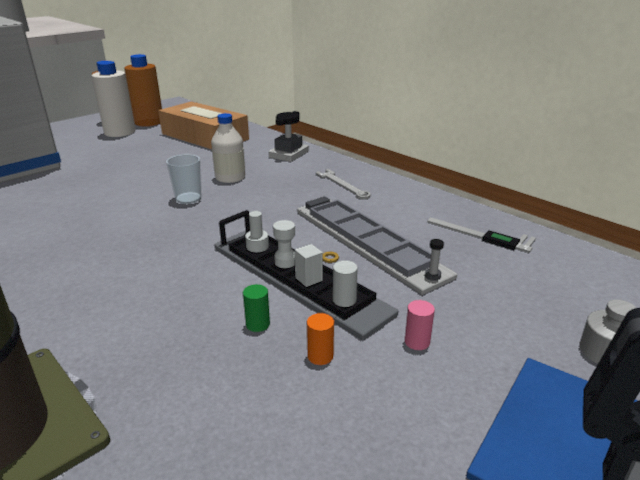

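View pics/wrist0.png

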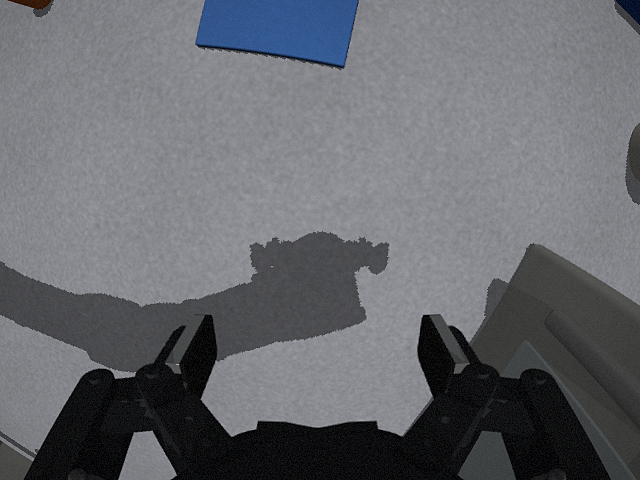

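The scene shows the hoop at scene (366,210) with stepped, waisted, square and plain in order from it. The stop post is at (292,330) and the low block at (455,263). The look-alikes are the green (235,229), orange (187,258) and pink (188,314) cylinders. I'll crop closer to measure.

```bash
python3 - <<'E'
import cv2
a=cv2.imread("pics/scene0.png")[185:375,195:495]
cv2.imwrite("pics/sc_crop.png",cv2.resize(a,None,fx=2.6,fy=2.6,interpolation=cv2.INTER_CUBIC))
a=cv2.imread("pics/side0.png")[190:340,200:470]
cv2.imwrite("pics/si_crop.png",cv2.resize(a,None,fx=2.9,fy=2.9,interpolation=cv2.INTER_CUBIC))
E
```

```text
(no output)
```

View pics/sc_crop.png

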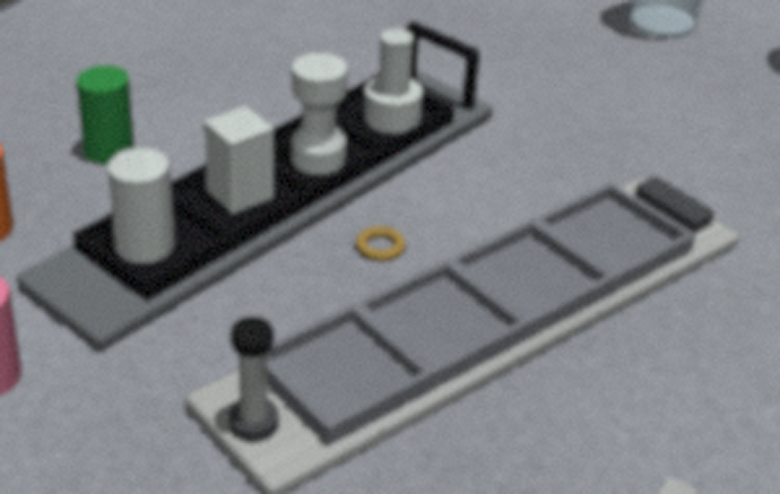

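View pics/si_crop.png

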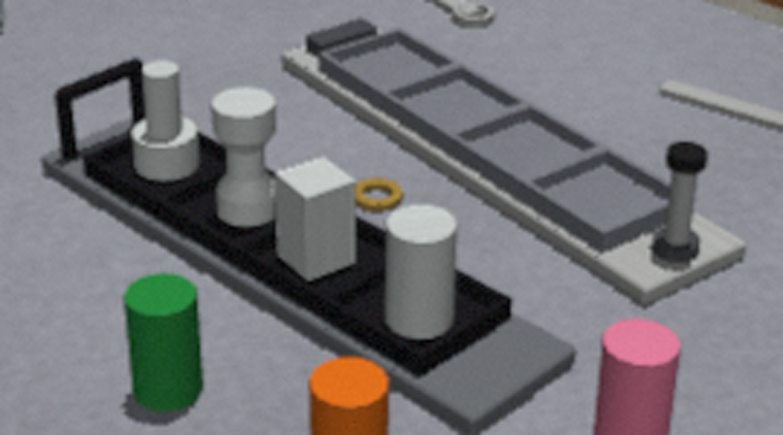

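```bash
cat > h.py <<'E'
import numpy as np, cv2
from scipy.spatial.transform import Rotation as R
from scipy.optimize import least_squares
from bench import manip
def cam(n):
    i=manip.camera_info(n); return i['camera_matrix'],np.array(i['xyz']),R.from_euler('xyz',i['rotation']).as_matrix()
def proj(c,P,fish=False):
    K,t,Rm=c; p=(np.atleast_2d(P)-t)@Rm
    if fish:
        r=np.hypot(p[:,0],p[:,1]); th=np.arctan2(r,p[:,2]); s=th/np.maximum(r,1e-9)
        q=p[:,:2]*s[:,None]
    else: q=p[:,:2]/p[:,2:]
    return q*K[0,0]+K[:2,2]
def ray(c,uv,fish=False):
    K,t,Rm=c; q=(np.atleast_2d(uv)-K[:2,2])/K[0,0]
    if fish:
        r=np.linalg.norm(q,axis=1); d=np.c_[q*(np.sin(r)/np.maximum(r,1e-9))[:,None],np.cos(r)]
    else: d=np.c_[q,np.ones(len(q))]
    return d@Rm.T
def atz(c,uv,z,fish=False):
    d=ray(c,uv,fish); t=c[1]; return t+d*((z-t[2])/d[:,2])[:,None]
def uncrop(p,f,x0,y0): return (np.atleast_2d(p).astype(float)+.5)/f-.5+[x0,y0]
E
python3 - <<'E'
from h import *
S=cam("scene");D=cam("side")
sc=lambda p:uncrop(p,2.6,195,185); si=lambda p:uncrop(p,2.9,200,190)
for n,a,b,z in [("plain",(141,166),(421,224),76),("waist",(320,66),(244,104),88),("step",(397,37),(160,70),82),
  ("sq",(239,125.5),(315,177),70),("post",(252,328),(687,152),77),("rimN1",(327,437),(602,243),25),("rimFar",(613,187),(398,33),25),
  ("rimfarlow",(692,240),None,25),("rimfarlow2",None,(318,62),25),("rimN2",(265,355),None,25),("plate",(272,489),(740,243),12),("platefar",(640,178),(283,57),12)]:
    if a: print(n,"sc",atz(S,sc(a),z)[0,:2].round(1),end=" ")
    if b: print("si",atz(D,si(b),z)[0,:2].round(1),end="")
    print()
for c,f,q in [(S,sc,[(205,122),(243,107),(273,128),(236,145)]),(D,si,[(276,174),(321,160),(355,178),(309,196)])]:
    print(atz(c,f(q),70)[:,:2].round(1).tolist())
E
```

```text
plain sc [ 471.9 -109.3] si [ 466.8 -108.2]
waist sc [473.4  34.2] si [470.4  33.3]
step sc [472.8 107.4] si [468.8 109. ]
sq sc [470.2 -32.4] si [465.8 -30.2]
post sc [ 623.1 -157.2] si [ 620.7 -157.6]
rimN1 sc [ 664.9 -145.5] si [ 582.8 -135.3]
rimFar sc [634.8 140.9] si [690.8 131.7]
rimfarlow sc [700.7 129.4] 
si [619.5 137. ]
rimN2 sc [ 599.2 -127.8] 
plate sc [ 662.4 -180.4] si [ 655.5 -177.1]
platefar sc [631.3 179.7] si [624.4 179.1]
[[452.7, -45.2], [455.3, -16.0], [486.7, -18.9], [485.6, -48.2]]
[[452.8, -13.5], [480.3, -19.1], [480.6, -45.7], [450.5, -42.4]]
```

```bash
python3 - <<'E'
from h import *
o=manip.get_obs(); T=R.from_euler('xyz',o['tool_rot']).as_matrix()
print(T.round(3)); K,t,C=cam("wrist")
print("cam off tool",(T.T@(t-o['tcp_pos'])).round(1)); print((T.T@C).round(3))
E
```

```text
[[-0.001  0.388 -0.922]
 [ 0.001 -0.922 -0.388]
 [-1.    -0.001  0.   ]]
cam off tool [-134.1   -0.5  -81.3]
[[ 0.001 -0.314  0.949]
 [ 1.    -0.    -0.001]
 [ 0.001  0.949  0.314]]
```

```bash
cat >> h.py <<'E'
def tgt(psi):
    c,s=np.cos(psi),np.sin(psi); return np.array([[0,c,s],[0,s,-c],[-1,0,0]])
def plan(pos,psi_deg,frm=None):
    o=manip.get_obs(); T=R.from_euler('xyz',o['tool_rot']).as_matrix()
    d=T.T@(np.array(pos)-o['tcp_pos'])/10
    rv=R.from_matrix(T.T@tgt(np.radians(psi_deg))).as_rotvec(degrees=True)
    print("shift cm",d.round(2),"rot deg",rv.round(1),"min rows",max(np.linalg.norm(d)/4.17,np.linalg.norm(rv)/7.16).round(1))
    return d,rv
E
python3 - <<'E'
from h import *
plan((560,-60,270),0)
E
```

```text
shift cm [ -3.09 -35.18 -49.28] rot deg [-67.1  -0.    0.1] min rows 14.5
```

Emit:
arm_command --motion '[-3,-35,-49.3,-67,0,0,1,-3,-35,-49.3,-67,0,0,1,-3,-35,-49.3,-67,0,0,1,-3,-35,-49.3,-67,0,0,1,-3,-35,-49.3,-67,0,0,1,-3,-35,-49.3,-67,0,0,1,-3,-35,-49.3,-67,0,0,1,-3,-35,-49.3,-67,0,0,1,-3,-35,-49.3,-67,0,0,1,-3,-35,-49.3,-67,0,0,1]'

```text
time_s: 0.98
tcp_pos: [462.3, -220.5, 260.0]
tool_rot: [-1.557, 1.571, -3.125]
contact_force: [-0.0, 0.3, 0.6]
finger_gap: 85.4
```

```bash
python3 - <<'E'
from h import *
plan((560,-60,270),0)
E
```

```text
shift cm [ -1.01   9.81 -16.03] rot deg [0.2 0.  0. ] min rows 4.5
```

Emit:
arm_command --motion '[-1,9.5,-15.7,0,0,0,1,-1,9.5,-15.7,0,0,0,1,-1,9.5,-15.7,0,0,0,1,-1,9.5,-15.7,0,0,0,1,-1,9.5,-15.7,0,0,0,1,-1,9.5,-15.7,0,0,0,1,-1,9.5,-15.7,0,0,0,1,-1,9.5,-15.7,0,0,0,1]'

```text
time_s: 1.65
tcp_pos: [556.4, -67.0, 269.4]
tool_rot: [-0.844, 1.569, -2.419]
contact_force: [0.3, -0.7, -0.5]
finger_gap: 85.2
```

```bash
python3 - <<'E'
from h import *
import pickle
c=cam("wrist"); im=manip.read_camera("wrist")[:,:,::-1]
print(manip.get_obs()['tcp_pos'],c[1])
pickle.dump(c,open("w1.pkl","wb"))
cv2.imwrite("pics/w1.png",im)
E
```

```text
[556.31489731 -67.49452724 269.49075888] [556.90842435  14.87982531 403.43279826]
```

View pics/w1.png

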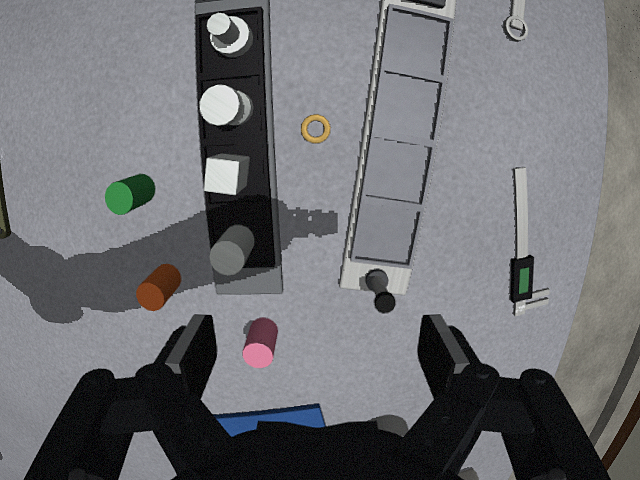

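```bash
python3 - <<'E'
import cv2
a=cv2.imread("pics/w1.png")
cv2.imwrite("pics/w1a.png",cv2.resize(a[0:300,340:460],None,fx=2,fy=2,interpolation=cv2.INTER_CUBIC))
b=cv2.convertScaleAbs(a[0:300,185:295],alpha=2.0,beta=15)
cv2.imwrite("pics/w1b.png",cv2.resize(b,None,fx=2,fy=2,interpolation=cv2.INTER_CUBIC))
E
```

```text
(no output)
```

View pics/w1a.png

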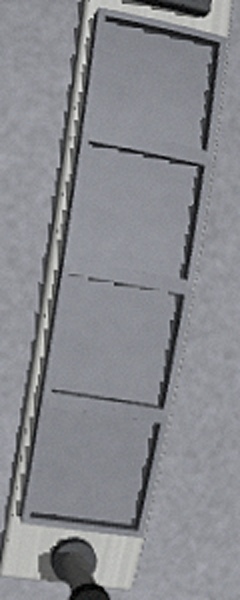

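View pics/w1b.png

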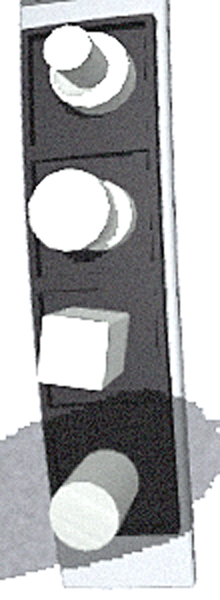

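```bash
python3 - <<'E'
from h import *
import pickle
c=pickle.load(open("w1.pkl","rb"))
A=lambda p:uncrop(p,2,340,0); B=lambda p:uncrop(p,2,185,0)
P=atz(c,A([(20,523),(140,532),(222,40),(100,8)]),25,True)[:,:2]
print(P.round(1).tolist(),P.mean(0))
print("post",atz(c,[(384.5,302)],77,True)[0])
for n,p,z in [("step",(68,46),82),("waist",(70,208),88),("sq",(76,348),70),("plain",(85,516),76)]:
    print(n,atz(c,B(p),z,True)[0].round(1))
print(atz(c,B([(46,314),(116,316),(104,389),(37,374)]),70,True)[:,:2].round(1).tolist())
for n,p in [("green",(119,199)),("orange",(150,296)),("pink",(257,355))]: print(n,atz(c,[p],60,True)[0].round())
# joint fit rack pose
S=cam("scene");D=cam("side")
sc=lambda p:uncrop(p,2.6,195,185); si=lambda p:uncrop(p,2.9,200,190)
obs=[(c,True,A((20,523)),(-35,-140,25)),(c,True,A((140,532)),(35,-140,25)),(c,True,A((222,40)),(35,140,25)),(c,True,A((100,8)),(-35,140,25)),
 (c,True,np.array([[384.5,302]]),(0,-162,77)),
 (S,False,sc((252,328)),(0,-162,75)),(D,False,si((687,152)),(0,-162,75)),
 (S,False,sc((327,430)),(35,-140,25)),(S,False,sc((692,237)),(35,140,25)),(S,False,sc((613,187)),(-35,140,25)),
 (S,False,sc((272,489)),(41,-180,12)),(S,False,sc((737,237)),(41,180,12)),(S,False,sc((640,178)),(-41,180,12)),
 (D,False,si((740,243)),(41,-180,12)),(D,False,si((648,298)),(-41,-180,12)),(D,False,si((283,57)),(-41,180,12)),(D,False,si((398,33)),(35,140,25))]
def res(v,o=obs):
    r=[]
    for cc,f,uv,p in o:
        w=R.from_euler('z',v[2]).apply(np.array(p,float))+[v[0],v[1],0]
        r.append((proj(cc,w,f)-uv)[0])
    return np.array(r)
s=least_squares(lambda v:res(v).ravel(),[643,3,-.13],loss='soft_l1')
print("all",s.x.round(3)); print(res(s.x).round(1).tolist())
s2=least_squares(lambda v:res(v,obs[:5]).ravel(),s.x,loss='soft_l1');print("wrist",s2.x.round(3))
s3=least_squares(lambda v:res(v,obs[5:]).ravel(),s.x,loss='soft_l1');print("fixed",s3.x.round(3))
E
```

```text
[[591.9, -128.3], [659.7, -134.2], [696.8, 137.2], [631.3, 148.2]] [644.92889247   5.727607  ]
post [ 623.15772638 -152.22705893   77.        ]
step [472.1 112.6  82. ]
waist [474.5  37.8  88. ]
sq [470.2 -25.4  70. ]
plain [ 470.4 -105.1   76. ]
[[456.6, -9.0], [489.7, -11.4], [482.5, -45.0], [450.5, -36.9]]
green [351. -47.  60.]
orange [ 372. -156.   60.]
pink [ 488. -228.   60.]
all [ 6.44969e+02  3.92400e+00 -1.36000e-01]
[[-0.7, 1.5], [0.3, 4.4], [1.7, -0.3], [-1.9, 0.6], [-0.5, 3.9], [0.3, 0.9], [0.2, 0.4], [0.9, -1.4], [1.9, -1.6], [-0.5, -2.9], [-0.5, -0.7], [2.2, -2.0], [1.4, -2.4], [3.4, -0.6], [-0.7, -2.7], [-1.2, -2.0], [0.6, -2.1]]
wrist [ 6.45693e+02  5.81900e+00 -1.40000e-01]
fixed [ 6.44628e+02  2.37600e+00 -1.36000e-01]
```

```bash
python3 - <<'E'
from h import *
o=manip.get_obs();print(o['tcp_pos'],o['time_s'])
plan((470,110,150),0)
E
```

```text
[556.31489731 -67.49452724 269.49075888] 1.7
shift cm [ 11.93  -8.7  -17.72] rot deg [-0.3  0.1  0.1] min rows 5.5
```

Emit:
arm_command --motion '[3,-3.5,-7,-0.3,0,0,1,8,-7,-14,-0.3,0,0,1,11,-8.7,-17.7,-0.3,0,0,1,11.9,-8.7,-17.7,-0.3,0,0,1,11.9,-8.7,-17.7,-0.3,0,0,1,11.9,-8.7,-17.7,-0.3,0,0,0.8,11.9,-8.7,-17.7,-0.3,0,0,0.8,11.9,-8.7,-17.7,-0.3,0,0,0.8,11.9,-8.7,-17.7,-0.3,0,0,0.8,11.9,-8.7,-17.7,-0.3,0,0,0.8]'

```text
time_s: 2.53
tcp_pos: [472.0, 109.7, 151.6]
tool_rot: [1.124, 1.569, -0.449]
contact_force: [0.6, -0.4, -0.1]
finger_gap: 68.3
```

```bash
cat >> h.py <<'E'
def look(name,cn="wrist"):
    import pickle
    c=cam(cn); im=manip.read_camera(cn)[:,:,::-1]
    o=manip.get_obs(); print(o['time_s'],o['tcp_pos'].round(1),o['finger_gap'])
    pickle.dump(c,open(f"{name}.pkl","wb")); cv2.imwrite(f"pics/{name}.png",im)
E
python3 -c "
from h import *
look('w2')"
```

```text
2.5833 [471.9 109.8 151.6] 67.80069134952922
```

View pics/w2.png

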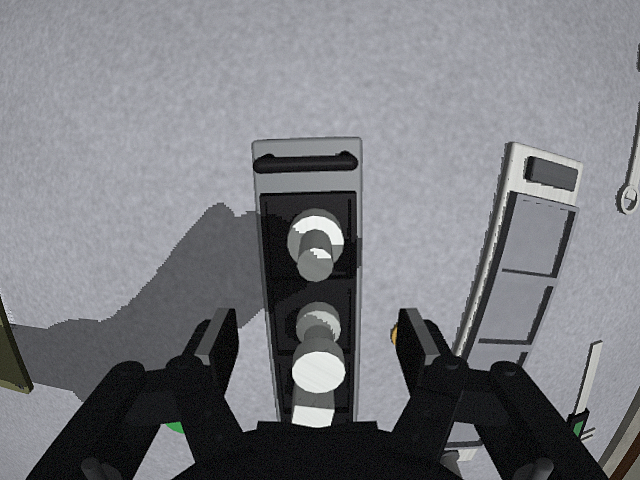

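```bash
python3 - <<'E'
from h import *
import pickle
c=pickle.load(open("w2.pkl","rb"))
print("step",atz(c,[(315.5,264)],82,True)[0],"foot",atz(c,[(315.5,238)],40,True)[0]);print("waist",atz(c,[(318,366)],88,True)[0])
# TCP line projections
for z in (40,82,150): print(z,proj(c,(472,109.8,z),True))
E
```

```text
step [471.42233992 112.93618813  82.        ] foot [471.4082364  115.99568606  40.        ]
waist [472.81898025  43.55879066  88.        ]
40 [[316.37636642 246.5032269 ]]
82 [[316.49597409 268.95541509]]
150 [[316.81892359 328.61726423]]
```

Emit:
arm_command --motion '[3,0,-0.1,0,0,0,0.6,5.5,0,-0.1,0,0,0,0.6,7.5,0,-0.1,0,0,0,0.6,8.8,0,-0.1,0,0,0,0.6,9.1,0,-0.1,0,0,0,0.6,9.1,0,-0.1,0,0,0,0.6,9.1,0,-0.1,0,0,0,0.5,9.1,0,-0.1,0,0,0,0.5]'

```text
time_s: 3.25
tcp_pos: [471.6, 112.6, 61.0]
tool_rot: [1.891, 1.569, 0.322]
contact_force: [0.1, 0.4, -0.4]
finger_gap: 42.5
```

```bash
python3 -c "
from h import *
look('s3','side');look('w3')
im=cv2.imread('pics/s3.png')[150:330,190:410];cv2.imwrite('pics/s3c.png',cv2.resize(im,None,fx=3,fy=3))
"
```

```text
3.3 [471.6 112.7  60.9] 42.7083519768604
3.35 [471.5 112.8  60.9] 42.66864127434752
```

View pics/s3c.png

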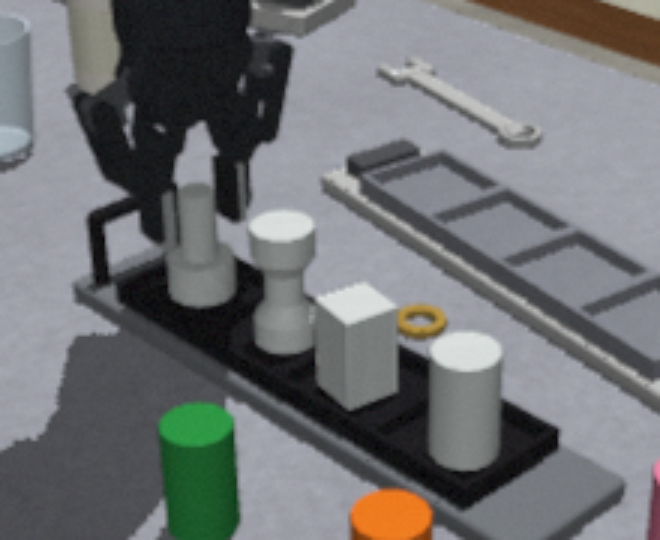

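View pics/w3.png

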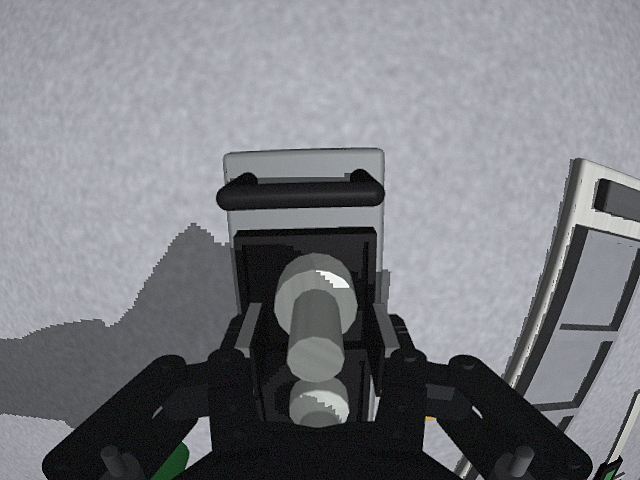

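```bash
python3 - <<'E'
from h import *
import pickle
c=pickle.load(open("w3.pkl","rb"))
print("step",atz(c,[(316,358)],82,True)[0],"foot",atz(c,[(316,296)],40,True)[0])
print(proj(c,(471.5,112.8,82),True))
print(c[1])
E
```

```text
step [471.24941086 113.60469689  82.        ] foot [471.29436132 118.84421065  40.        ]
[[316.67805604 359.7465106 ]]
[471.09967091 194.25120188 195.14657808]
```

Emit:
arm_command --motion '[0,0,0,0,0,0,0,0,0,0,0,0,0,0,0,0,0,0,0,0,0,0,0,0,0,0,0,0,0,0,0,0,0,0,0,0,0,0,0,0,0,0,0,0,0,0,0,0,0,0,0,0,0,0,0,0]'

```text
time_s: 4.02
tcp_pos: [471.0, 112.8, 60.6]
tool_rot: [1.601, 1.57, 0.033]
contact_force: [-0.7, -0.1, 5.9]
finger_gap: 20.2
```

Emit:
arm_command --motion '[-0.5,0,0,0,0,0,0,-1.5,0,0,0,0,0,0,-3,0,0,0,0,0,0,-5,0,0,0,0,0,0,-7,0,0,0,0,0,0,-8,0,0,0,0,0,0,-8.5,0,0,0,0,0,0,-8.5,0,0,0,0,0,0]'

```text
time_s: 4.68
tcp_pos: [471.2, 112.8, 146.0]
tool_rot: [1.843, 1.569, 0.274]
contact_force: [-0.5, 0.8, -1.1]
finger_gap: 20.6
```

```bash
python3 -c "
from h import *
look('w4')
plan((631,-100,146),-7.8)
"
```

```text
4.7333 [470.8 112.6 145.1] 20.11151578852656
shift cm [-0.08 15.97 21.3 ] rot deg [ 7.9 -0.  -0. ] min rows 6.4
```

View pics/w4.png

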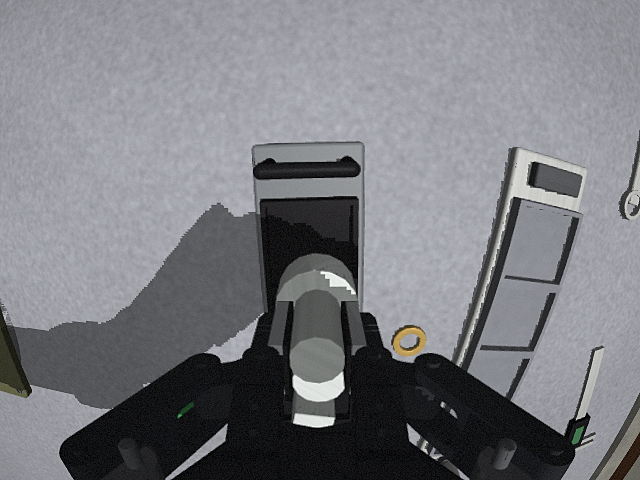

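Emit:
arm_command --motion '[0,0.8,1,1,0,0,0,0,2.5,3.4,2,0,0,0,0,5,6.7,3,0,0,0,0,7.5,10,4,0,0,0,0,10,13.3,5,0,0,0,0,12.5,16.7,6.5,0,0,0,0,14.7,19.6,7.5,0,0,0,0,15.7,20.9,7.9,0,0,0,0,16,21.3,7.9,0,0,0,0,16,21.3,7.9,0,0,0]'

```text
time_s: 5.57
tcp_pos: [630.8, -101.3, 143.2]
tool_rot: [-1.23, 1.569, -2.939]
contact_force: [0.6, 0.8, -2.2]
finger_gap: 20.2
```

```bash
python3 -c "
from h import *
look('w5')
plan((631,-100,61),-7.8)
c=cam('wrist');print(proj(c,[(622.9,-156.5,77),(609,-62,25),(671,-71,25)],True))
"
```

```text
5.6167 [630.1 -98.9 143.6] 19.953229598772484
shift cm [8.26 0.12 0.1 ] rot deg [ 0.1 -0.   0.2] min rows 2.0
[[318.03712883 353.63017371]
 [279.82121178 197.47430339]
 [370.08531095 198.46356363]]
```

View pics/w5.png

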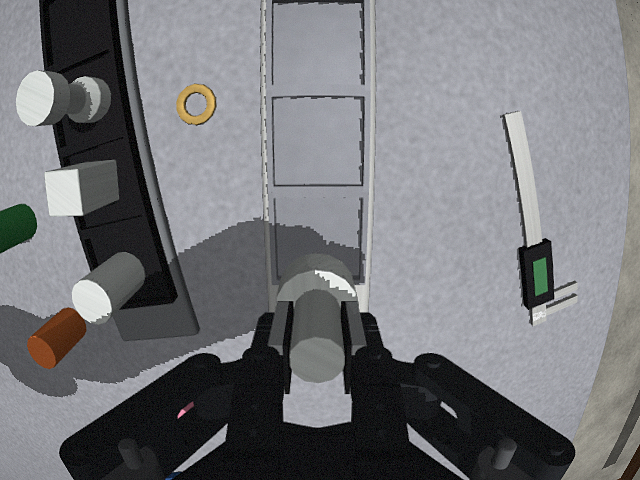

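```bash
python3 -c "
from h import *
import pickle
c=pickle.load(open('w5.pkl','rb'))
u=lambda y,z,x=0:R.from_euler('z',-.136).apply([x,y,z])+[645,4,0]
for y in (-140,-105,-70,0,70): print(y,proj(c,[u(y,25,-31),u(y,25,31)],True).round(0).tolist())
# observed
for p in [(273,97),(365,97),(273,185),(364,185),(363,283)]: print(p,R.from_euler('z',.136).apply(atz(c,[p],25,True)[0]-[645,4,0]).round(1))
"
```

```text
-140 [[276.0, 287.0], [358.0, 287.0]]
-105 [[274.0, 242.0], [360.0, 242.0]]
-70 [[272.0, 194.0], [362.0, 194.0]]
0 [[270.0, 92.0], [363.0, 92.0]]
70 [[270.0, -4.0], [362.0, -5.0]]
(273, 97) [-29.   -3.3  25. ]
(365, 97) [32.3 -3.3 25. ]
(273, 185) [-30.  -63.7  25. ]
(364, 185) [ 32.5 -63.7  25. ]
(363, 283) [  34.4 -137.    25. ]
```

Emit:
arm_command --motion '[1.5,0.1,0,0,0,0,0,4,0.1,0,0,0,0,0,6,0.1,0,0,0,0,0,7.2,0.1,0,0,0,0,0,7.8,0.1,0,0,0,0,0,8.1,0.1,0,0,0,0,0,8.1,0.1,0,0,0,0,0,8.1,0.1,0,0,0,0,0]'

```text
time_s: 6.28
tcp_pos: [632.9, -99.5, 64.8]
tool_rot: [1.759, 1.569, 0.054]
contact_force: [0.7, -0.8, -0.9]
finger_gap: 20.0
```

```bash
python3 -c "
from h import *
o=manip.get_obs();print(o['tcp_pos'],o['contact_force'])
look('s6','scene')
im=cv2.imread('pics/s6.png')[185:375,235:495];cv2.imwrite('pics/s6c.png',cv2.resize(im,None,fx=3,fy=3))
"
```

```text
[632.90598285 -99.47508417  64.83854419] [ 0.68647583 -0.82539051 -0.86481274]
6.3333 [633.1 -99.7  65.1] 20.350016349402146
```

View pics/s6c.png

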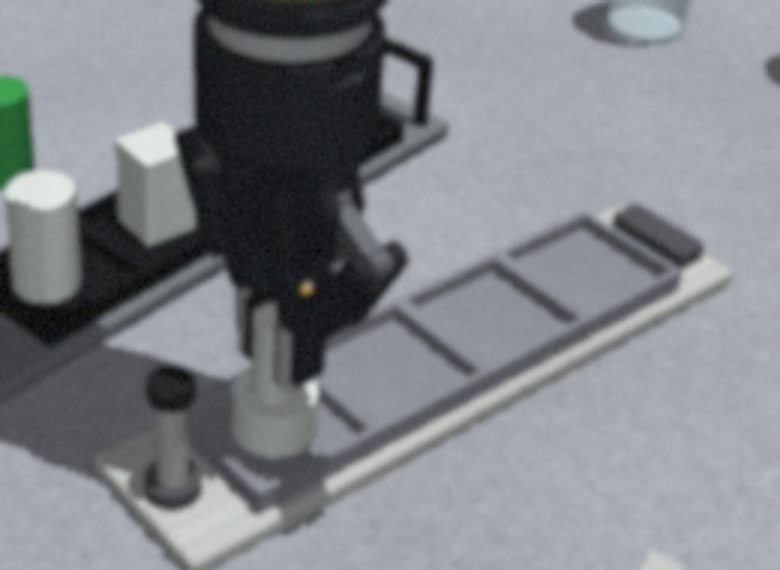

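Emit:
arm_command --motion '[0.2,0,0,0,0,0,0,0.3,0,0,0,0,0,0,0.4,0,0,0,0,0,0,0.4,0,0,0,0,0,0]'

```text
time_s: 6.67
tcp_pos: [632.6, -100.1, 60.7]
tool_rot: [1.26, 1.57, -0.447]
contact_force: [-1.5, -0.1, 4.1]
finger_gap: 20.5
```

Emit:
arm_command --motion '[0,0,0,0,0,0,0.3,0,0,0,0,0,0,0.4,0,0,0,0,0,0,0.5,0,0,0,0,0,0,0.6,0,0,0,0,0,0,0.6,0,0,0,0,0,0,0.6,-1,0,0,0,0,0,0.6,-3,0,0,0,0,0,0.6,-6,0,0,0,0,0,0.7,-9,0,0,0,0,0,0.7]'

```text
time_s: 7.5
tcp_pos: [631.7, -99.8, 150.9]
tool_rot: [-1.572, 1.569, 3.005]
contact_force: [1.1, -0.6, -0.5]
finger_gap: 59.9
```

```bash
python3 -c "
from h import *
look('w7')
plan((472,37,160),0)
"
```

```text
7.55 [635.9 -99.7 157.8] 59.83297307060616
shift cm [ -0.38 -18.09 -11.33] rot deg [-7.8 -0.  -0.6] min rows 5.1
```

View pics/w7.png

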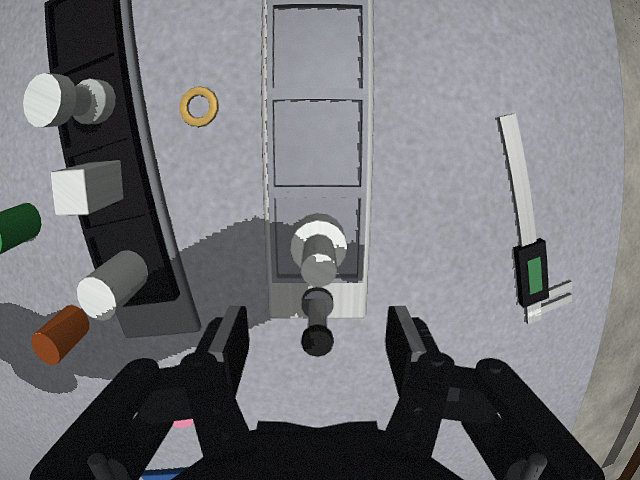

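Emit:
arm_command --motion '[-0.3,-3,-2,-1,0,0,0.7,-0.3,-7,-4.4,-3,0,0,0.7,-0.3,-11,-7,-5,0,0,0.7,-0.3,-15,-9.6,-7,0,0,0.7,-0.3,-17.2,-11,-7.8,0,0,0.7,-0.3,-18.1,-11.6,-7.8,0,0,0.7,-0.3,-18.1,-11.6,-7.8,0,0,0.7,-0.3,-18.1,-11.6,-7.8,0,0,0.7]'

```text
time_s: 8.22
tcp_pos: [469.0, 39.9, 153.7]
tool_rot: [1.378, 1.569, -0.19]
contact_force: [0.3, -0.1, -0.7]
finger_gap: 59.8
```

```bash
python3 -c "
from h import *
look('w8')
plan((472,39,80),0)
"
```

```text
8.2667 [469.8  39.  153.5] 59.907510360143775
shift cm [7.35 0.2  0.  ] rot deg [ 0.   0.  -0.1] min rows 1.8
```

View pics/w8.png

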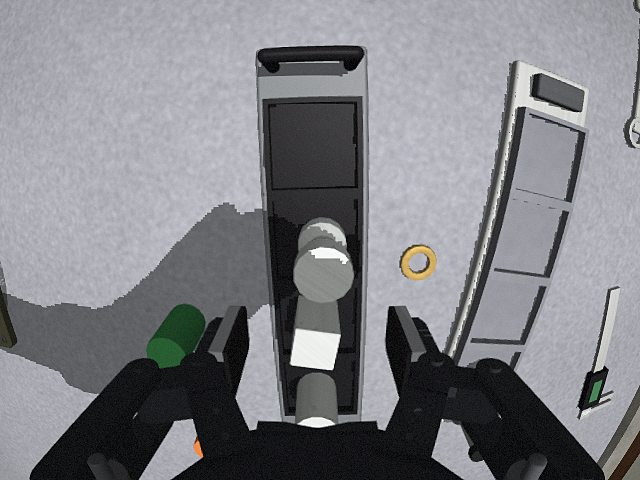

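```bash
python3 - <<'E'
from h import *
import pickle
c=pickle.load(open("w8.pkl","rb"))
print("waist",atz(c,[(324,274)],88,True)[0],proj(c,(469.8,39,88),True))
q=atz(c,[(298,328),(341,334),(335,370),(290,364)],70,True)[:,:2]; print(q.round(1).tolist(),q.mean(0))
E
```

```text
waist [473.37519772  38.48740747  88.        ] [[317.85696942 273.18374344]]
[[456.6, -8.9], [485.9, -13.7], [482.6, -44.9], [450.2, -39.5]] [468.81103363 -26.75161758]
```

Emit:
arm_command --motion '[2.5,0.2,0,0,0,0,0.7,5,0.35,0,0,0,0,0.7,7,0.35,0,0,0,0,0.7,8.3,0.35,0,0,0,0,0.7,8.6,0.35,0,0,0,0,0.7,8.6,0.35,0,0,0,0,0.6,8.6,0.35,0,0,0,0,0.6,8.6,0.35,0,0,0,0,0.6]'

```text
time_s: 8.93
tcp_pos: [473.1, 39.1, 67.7]
tool_rot: [1.697, 1.569, 0.125]
contact_force: [-0.0, -0.5, -0.6]
finger_gap: 51.3
```

```bash
python3 -c "
from h import *
look('w9')
"
```

```text
8.9833 [473.   39.2  67.8] 51.182903595473334
```

View pics/w9.png

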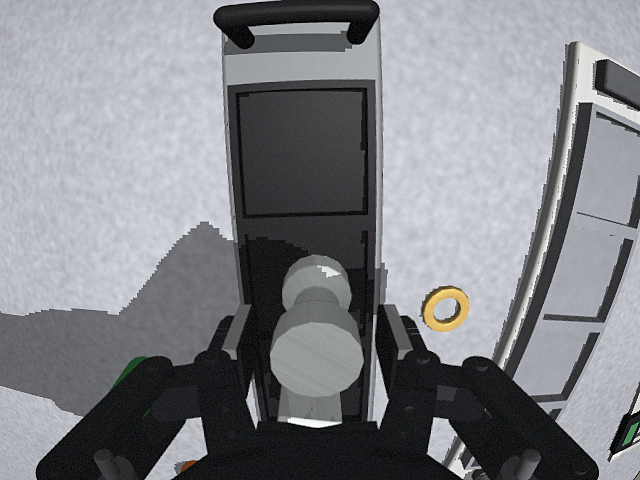

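Centred between the pads. Close.

Emit:
arm_command --motion '[0,0,0,0,0,0,0.4,0,0,0,0,0,0,0.3,0,0,0,0,0,0,0,0,0,0,0,0,0,0,0,0,0,0,0,0,0,0,0,0,0,0,0,0,0,0,0,0,0,0,0,0,0,0,0,0,0,0]'

```text
time_s: 9.65
tcp_pos: [472.8, 39.4, 67.9]
tool_rot: [1.549, 1.569, -0.021]
contact_force: [0.2, 0.1, 6.4]
finger_gap: 34.0
```

Emit:
arm_command --motion '[-0.5,0,0,0,0,0,0,-1.5,0,0,0,0,0,0,-3,0,0,0,0,0,0,-5,0,0,0,0,0,0,-7,0,0,0,0,0,0,-8.5,0,0,0,0,0,0,-9,0,0,0,0,0,0,-9,0,0,0,0,0,0]'

```text
time_s: 10.32
tcp_pos: [472.8, 39.3, 158.2]
tool_rot: [1.714, 1.568, 0.143]
contact_force: [0.0, -0.5, -1.9]
finger_gap: 34.2
```

```bash
python3 -c "
from h import *
look('w10')
plan((641.5,-29.5,158),-7.8)
"
```

```text
10.3667 [472.2  39.2 157.2] 34.170312215984204
shift cm [-0.06 16.93  6.87] rot deg [ 7.8 -0.  -0.1] min rows 4.4
```

View pics/w10.png

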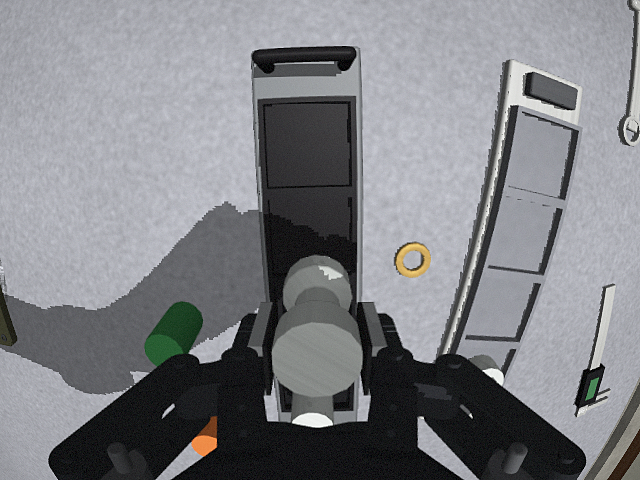

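Emit:
arm_command --motion '[0,0.8,0.3,1,0,0,0,0,2.5,1,2,0,0,0,0,5,2,3,0,0,0,0,8,3.2,4,0,0,0,0,11,4.4,5.5,0,0,0,0,14,5.7,7,0,0,0,0,16,6.5,7.8,0,0,0,0,16.9,6.9,7.8,0,0,0,0,16.9,6.9,7.8,0,0,0,0,16.9,6.9,7.8,0,0,0]'

```text
time_s: 11.2
tcp_pos: [640.4, -29.6, 155.2]
tool_rot: [-1.407, 1.568, -3.114]
contact_force: [0.3, 0.7, -1.0]
finger_gap: 34.0
```

```bash
python3 -c "
from h import *
look('w11')
plan((641.5,-29.5,68),-7.8)
c=cam('wrist');u=lambda y,z,x=0:R.from_euler('z',-.136).apply([x,y,z])+[645,4,0]
for y in (-70,0,70): print(y,proj(c,[u(y,25,-31),u(y,25,31)],True).round(0).tolist())
"
```

```text
11.25 [639.8 -29.  155.6] 34.49408226076923
shift cm [8.76 0.21 0.03] rot deg [0.1 0.  0.2] min rows 2.1
-70 [[279.0, 284.0], [358.0, 284.0]]
0 [[276.0, 195.0], [361.0, 195.0]]
70 [[274.0, 98.0], [363.0, 98.0]]
```

View pics/w11.png

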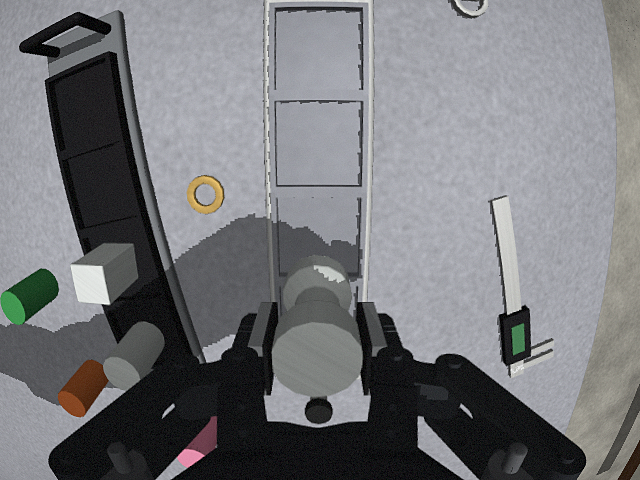

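Emit:
arm_command --motion '[1.5,0.1,0,0,0,0,0,4,0.1,0,0,0,0,0,6,0.1,0,0,0,0,0,7.5,0.1,0,0,0,0,0,8,0.1,0,0,0,0,0,8.3,0.1,0,0,0,0,0,8.5,0.1,0,0,0,0,0,8.5,0.1,0,0,0,0,0,8.5,0.1,0,0,0,0,0]'

```text
time_s: 12.0
tcp_pos: [642.7, -29.4, 72.9]
tool_rot: [1.731, 1.569, 0.025]
contact_force: [-0.1, -0.4, -0.5]
finger_gap: 34.0
```

Emit:
arm_command --motion '[0.2,0,0,0,0,0,0,0.35,0,0,0,0,0,0,0.45,0,0,0,0,0,0,0.45,0,0,0,0,0,0]'

```text
time_s: 12.33
tcp_pos: [642.4, -29.6, 68.0]
tool_rot: [1.382, 1.57, -0.324]
contact_force: [-0.3, -0.2, 3.2]
finger_gap: 34.2
```

Emit:
arm_command --motion '[0,0,0,0,0,0,0.45,0,0,0,0,0,0,0.5,0,0,0,0,0,0,0.6,0,0,0,0,0,0,0.7,0,0,0,0,0,0,0.7,0,0,0,0,0,0,0.7,-1,0,0,0,0,0,0.7,-3,0,0,0,0,0,0.7,-6,0,0,0,0,0,0.7,-9,0,0,0,0,0,0.7]'

```text
time_s: 13.17
tcp_pos: [641.5, -29.5, 158.5]
tool_rot: [-1.467, 1.569, 3.111]
contact_force: [1.1, 0.2, 0.0]
finger_gap: 59.9
```

```bash
python3 -c "
from h import *
look('w12')
plan((470,-28,150),-9)
"
```

```text
13.2167 [645.7 -28.9 165.4] 59.9180474477209
shift cm [  1.37 -17.44   2.29] rot deg [ 1.2 -0.1 -0.6] min rows 4.2
```

View pics/w12.png

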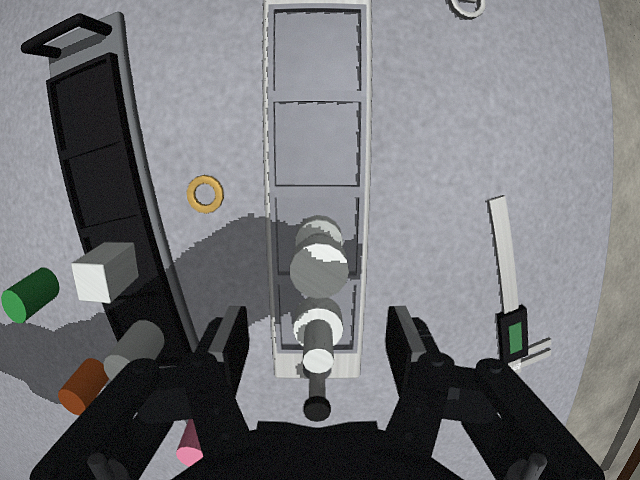

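Both placed upright. Next is the square one.

Emit:
arm_command --motion '[0.3,-3,0.3,0.5,0,0,0.7,0.6,-7,0.9,1,0,0,0.7,0.9,-11,1.4,1.2,0,0,0.7,1,-15,2,1.2,0,0,0.7,1,-17,2.3,1.2,0,0,0.7,1,-17.6,2.3,1.2,0,0,0.7,1,-17.6,2.3,1.2,0,0,0.7,1,-17.6,2.3,1.2,0,0,0.7,1,-17.6,2.3,1.2,0,0,0.7]'

```text
time_s: 13.97
tcp_pos: [467.3, -28.2, 147.8]
tool_rot: [1.918, 1.567, 0.191]
contact_force: [-0.7, -0.4, 0.6]
finger_gap: 59.6
```

```bash
python3 -c "
from h import *
look('w13')
plan((470,-28,60),-9)
"
```

```text
14.0167 [467.  -28.3 147.6] 59.891330334662726
shift cm [ 8.76  0.27 -0.07] rot deg [ 0.  -0.1 -0.2] min rows 2.1
```

View pics/w13.png

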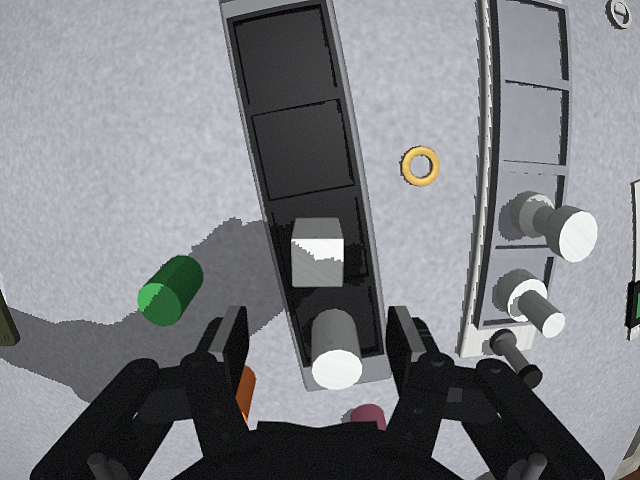

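```bash
python3 - <<'E'
from h import *
import pickle
c=pickle.load(open("w13.pkl","rb"))
q=atz(c,[(292,240),(344,239),(342.5,286),(293,286)],70,True)[:,:2]; print(q.round(1).tolist(),q.mean(0))
print(proj(c,(467,-28.3,70),True)); print("plain",atz(c,[(337,369)],76,True))
plan(tuple(q.mean(0))+(52,),-9)
E
```

```text
[[455.3, -10.5], [486.1, -14.8], [481.1, -45.1], [450.5, -40.2]] [468.23904977 -27.64362962]
[[316.04447633 264.61835682]]
plain [[ 469.41030292 -104.19747073   76.        ]]
shift cm [ 9.56  0.09 -0.07] rot deg [ 0.  -0.1 -0.2] min rows 2.3
```

Emit:
arm_command --motion '[2.5,0.1,-0.1,0,0,0,0.7,5.5,0.1,-0.1,0,0,0,0.7,8,0.1,-0.1,0,0,0,0.7,9.4,0.1,-0.1,0,0,0,0.7,9.9,0.1,-0.1,0,0,0,0.7,9.9,0.1,-0.1,0,0,0,0.6,9.9,0.1,-0.1,0,0,0,0.6,9.9,0.1,-0.1,0,0,0,0.5]'

```text
time_s: 14.68
tcp_pos: [466.8, -27.8, 49.2]
tool_rot: [1.849, 1.569, 0.122]
contact_force: [-0.5, -0.9, -0.3]
finger_gap: 43.0
```

```bash
python3 -c "
from h import *
look('w14')
"
```

```text
14.7333 [466.8 -27.8  49.4] 42.917686598427935
```

View pics/w14.png

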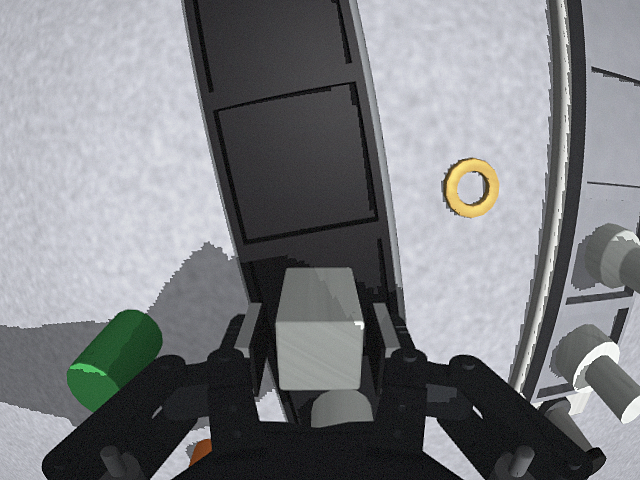

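Emit:
arm_command --motion '[0,0.1,0,0,0,0,0.45,0,0.1,0,0,0,0,0.4,0,0.1,0,0,0,0,0,0,0.1,0,0,0,0,0,0,0.1,0,0,0,0,0,0,0.1,0,0,0,0,0,0,0.1,0,0,0,0,0,0,0.1,0,0,0,0,0]'

```text
time_s: 15.4
tcp_pos: [467.5, -28.1, 49.3]
tool_rot: [1.678, 1.569, -0.049]
contact_force: [-0.9, -0.1, 5.3]
finger_gap: 31.3
```

Emit:
arm_command --motion '[-0.5,0,0,0,0,0,0,-1.5,0,0,0,0,0,0,-3,0,0,0,0,0,0,-5,0,0,0,0,0,0,-7,0,0,0,0,0,0,-8.5,0,0,0,0,0,0,-9,0,0,0,0,0,0,-9,0,0,0,0,0,0]'

```text
time_s: 16.07
tcp_pos: [467.3, -28.2, 139.6]
tool_rot: [1.763, 1.568, 0.035]
contact_force: [0.6, -0.2, -1.2]
finger_gap: 31.3
```

```bash
python3 -c "
from h import *
look('w15')
plan((651,40,139),-7.8)
"
```

```text
16.1167 [466.8 -28.2 138.7] 30.952618421169273
shift cm [-0.02 17.13 -9.61] rot deg [-1.2 -0.  -0. ] min rows 4.7
```

View pics/w15.png

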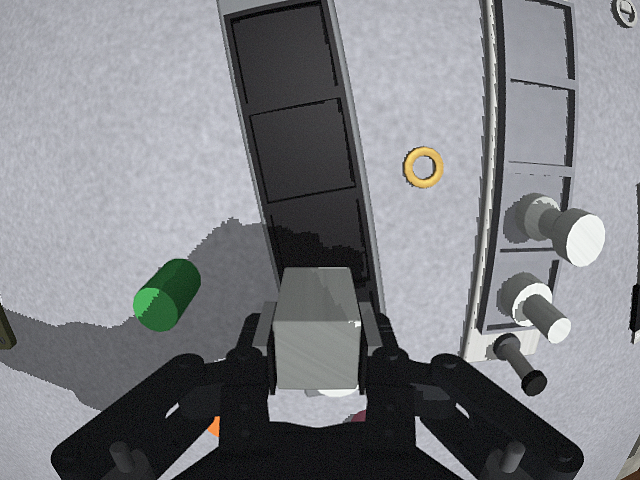

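Emit:
arm_command --motion '[0,0.9,-0.5,0,0,0,0,0,2.8,-1.6,-0.5,0,0,0,0,5.4,-3,-1,0,0,0,0,8.2,-4.6,-1.2,0,0,0,0,11,-6.2,-1.2,0,0,0,0,14,-7.9,-1.2,0,0,0,0,16.2,-9.1,-1.2,0,0,0,0,17.1,-9.6,-1.2,0,0,0,0,17.1,-9.6,-1.2,0,0,0,0,17.1,-9.6,-1.2,0,0,0]'

```text
time_s: 16.95
tcp_pos: [649.4, 40.3, 136.4]
tool_rot: [-1.146, 1.567, -2.851]
contact_force: [-0.5, 0.0, -1.3]
finger_gap: 31.3
```

```bash
python3 -c "
from h import *
look('w16')
plan((651,40,49.4),-7.8)
"
```

```text
17.0 [648.8  39.7 136.7] 30.73018046767234
shift cm [ 8.73  0.24 -0.08] rot deg [0.1 0.1 0.2] min rows 2.1
```

View pics/w16.png

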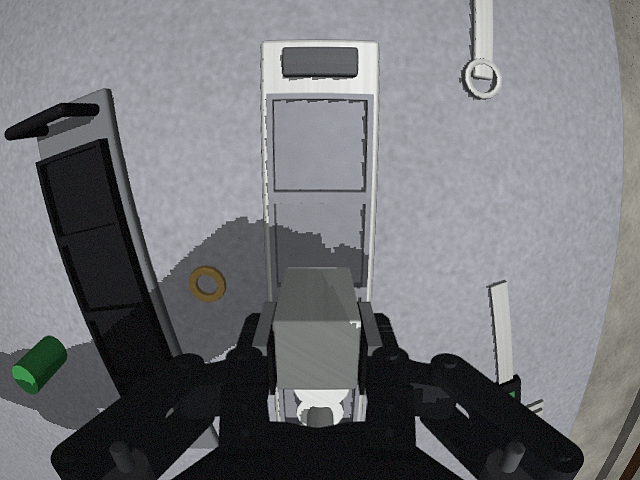

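Emit:
arm_command --motion '[1.5,0.1,0,0,0,0,0,4,0.1,0,0,0,0,0,6,0.1,0,0,0,0,0,7.5,0.1,0,0,0,0,0,8,0.1,0,0,0,0,0,8.3,0.1,0,0,0,0,0,8.5,0.1,0,0,0,0,0,8.5,0.1,0,0,0,0,0,8.5,0.1,0,0,0,0,0]'

```text
time_s: 17.75
tcp_pos: [652.2, 40.2, 54.4]
tool_rot: [1.784, 1.569, 0.078]
contact_force: [-0.9, 0.1, -1.5]
finger_gap: 31.6
```

Emit:
arm_command --motion '[0.2,0,0,0,0,0,0,0.35,0,0,0,0,0,0,0.45,0,0,0,0,0,0,0.5,0,0,0,0,0,0,0.5,0,0,0,0,0,0]'

```text
time_s: 18.17
tcp_pos: [651.8, 40.1, 49.4]
tool_rot: [1.175, 1.57, -0.531]
contact_force: [-1.1, -0.4, 4.1]
finger_gap: 30.9
```

Emit:
arm_command --motion '[0,0,0,0,0,0,0.4,0,0,0,0,0,0,0.5,0,0,0,0,0,0,0.6,0,0,0,0,0,0,0.7,0,0,0,0,0,0,0.7,0,0,0,0,0,0,0.7,-1,0,0,0,0,0,0.7,-3,0,0,0,0,0,0.7,-6,0,0,0,0,0,0.7,-9.5,0,0,0,0,0,0.7]'

```text
time_s: 19.0
tcp_pos: [650.3, 39.9, 143.6]
tool_rot: [-1.284, 1.567, -2.99]
contact_force: [0.7, -0.3, -0.2]
finger_gap: 59.8
```

```bash
python3 -c "
from h import *
look('w17')
plan((470,-104,160),0)
"
```

```text
19.05 [655.3  41.2 152.1] 59.87886659965313
shift cm [ -1.01 -16.39  16.89] rot deg [-7.8 -0.2 -0.6] min rows 5.6
```

View pics/w17.png

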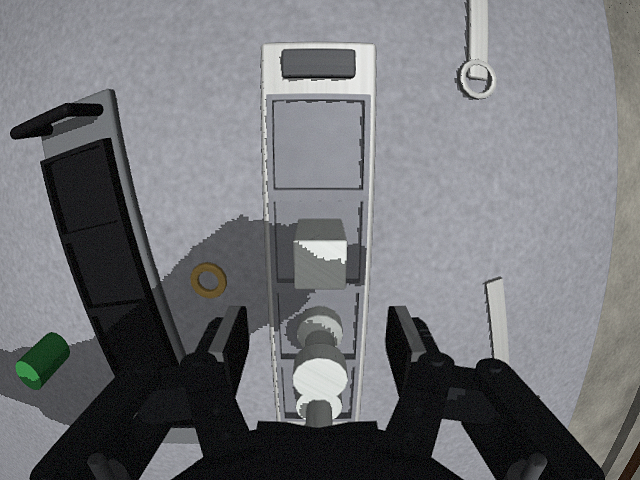

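Square placed. Next is plain. The path goes above the waisted one (fingertips about 145, top 88).

Emit:
arm_command --motion '[-0.5,-2.5,2.5,-1,0,0,0.7,-0.8,-5.3,5.5,-3,0,0,0.7,-0.8,-8,8.2,-4,0,0,0.7,-0.8,-10.8,11,-5,0,0,0.7,-0.8,-13.5,13.8,-6.5,0,0,0.7,-0.8,-15.5,16,-7.8,0,0,0.7,-0.8,-16.6,16.9,-7.8,0,0,0.7,-0.8,-16.6,16.9,-7.8,0,0,0.7,-0.8,-16.6,16.9,-7.8,0,0,0.7,-0.8,-16.6,16.9,-7.8,0,0,0.7]'

```text
time_s: 19.88
tcp_pos: [466.1, -104.0, 152.0]
tool_rot: [1.784, 1.568, 0.215]
contact_force: [-0.6, 1.0, 0.0]
finger_gap: 60.1
```

```bash
python3 -c "
from h import *
look('w18')
print(proj(cam('wrist'),(470,-104,76),True))
plan((470,-104,53),0)
"
```

```text
19.9333 [ 466.2 -103.8  151.9] 60.09222228178866
[[322.53079972 265.83844823]]
shift cm [9.89 0.35 0.03] rot deg [ 0.1 -0.  -0.2] min rows 2.4
```

View pics/w18.png

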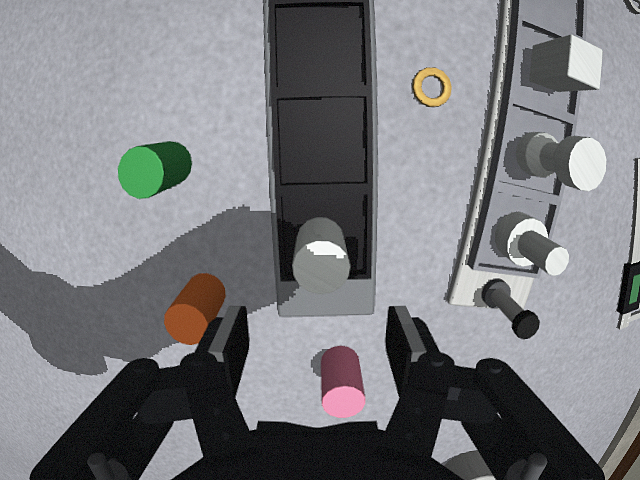

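Emit:
arm_command --motion '[2.5,0.2,0.1,0,0,0,0.7,5.5,0.3,0.1,0,0,0,0.7,8,0.3,0.1,0,0,0,0.7,9.4,0.3,0.1,0,0,0,0.7,9.9,0.3,0.1,0,0,0,0.7,9.9,0.3,0.1,0,0,0,0.6,9.9,0.3,0.1,0,0,0,0.6,9.9,0.3,0.1,0,0,0,0.55]'

```text
time_s: 20.6
tcp_pos: [468.4, -105.6, 53.3]
tool_rot: [1.609, 1.569, 0.04]
contact_force: [1.0, 0.5, 0.0]
finger_gap: 47.1
```

```bash
python3 -c "
from h import *
look('w19')
"
```

```text
20.65 [ 468.3 -105.8   53.4] 47.190572385978214
```

View pics/w19.png

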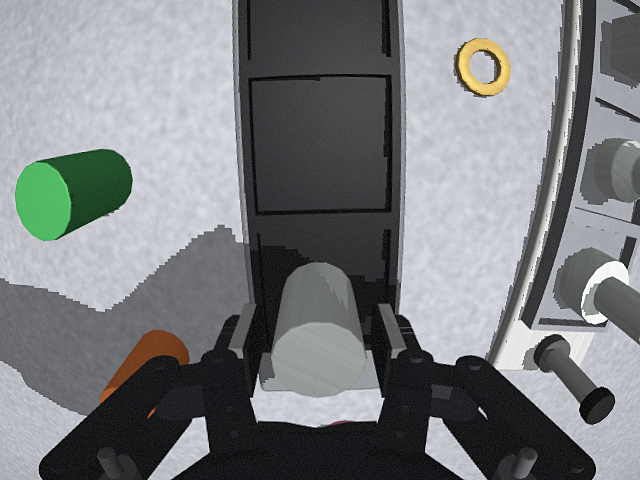

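Emit:
arm_command --motion '[0,0,0,0,0,0,0.45,0,0,0,0,0,0,0.4,0,0,0,0,0,0,0,0,0,0,0,0,0,0,0,0,0,0,0,0,0,0,0,0,0,0,0,0,0,0,0,0,0,0,0,0,0,0,0,0,0,0]'

```text
time_s: 21.32
tcp_pos: [468.2, -106.0, 53.5]
tool_rot: [1.474, 1.568, -0.096]
contact_force: [-0.3, 0.2, 6.2]
finger_gap: 34.8
```

Emit:
arm_command --motion '[-0.5,0,0,0,0,0,0,-1.5,0,0,0,0,0,0,-3,0,0,0,0,0,0,-5,0,0,0,0,0,0,-7.5,0,0,0,0,0,0,-9.3,0,0,0,0,0,0,-10,0,0,0,0,0,0,-10,0,0,0,0,0,0]'

```text
time_s: 21.98
tcp_pos: [468.1, -106.3, 154.0]
tool_rot: [1.416, 1.568, -0.154]
contact_force: [0.9, -0.7, -2.1]
finger_gap: 34.7
```

```bash
python3 -c "
from h import *
look('w20')
plan((660.5,109.5,153),-7.8)
"
```

```text
22.0333 [ 467.4 -106.3  152.8] 34.737342071282605
shift cm [ -0.    19.31 -21.58] rot deg [ 7.8  0.  -0.1] min rows 6.9
```

View pics/w20.png

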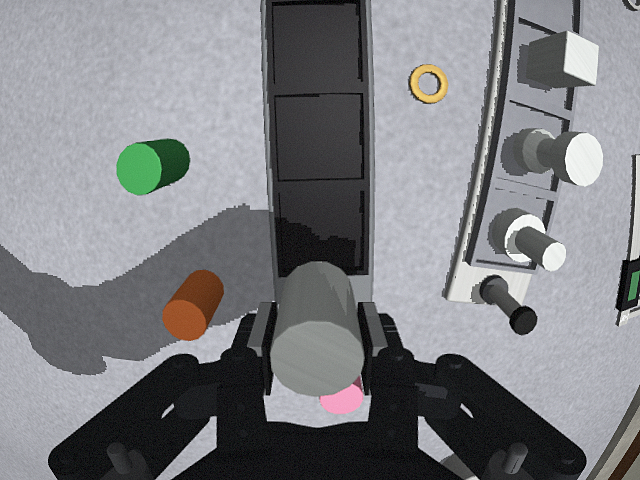

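Emit:
arm_command --motion '[0,0.8,-0.9,0.5,0,0,0,0,2.5,-2.8,1.5,0,0,0,0,5,-5.6,2.5,0,0,0,0,7.6,-8.5,3.5,0,0,0,0,10.2,-11.4,4.5,0,0,0,0,12.8,-14.3,5.5,0,0,0,0,15.4,-17.2,6.5,0,0,0,0,17.6,-19.7,7.5,0,0,0,0,18.8,-21.1,7.8,0,0,0,0,19.3,-21.6,7.8,0,0,0]'

```text
time_s: 22.87
tcp_pos: [660.9, 116.6, 150.5]
tool_rot: [-2.852, 1.567, 1.73]
contact_force: [0.4, 0.4, -2.0]
finger_gap: 34.6
```

Emit:
arm_command --motion '[0,0,0,0,0,0,0,0,0,0,0,0,0,0,0,0,0,0,0,0,0]'

```text
time_s: 23.12
tcp_pos: [659.0, 108.1, 151.4]
tool_rot: [-0.622, 1.567, -2.329]
contact_force: [-0.2, -0.2, -1.3]
finger_gap: 34.2
```

```bash
python3 -c "
from h import *
look('w21')
plan((660.5,109.5,53.5),-7.8)
"
```

```text
23.1667 [659.2 108.  151.8] 34.4805018101588
shift cm [ 9.83  0.13 -0.19] rot deg [-0.   0.1  0.1] min rows 2.4
```

View pics/w21.png

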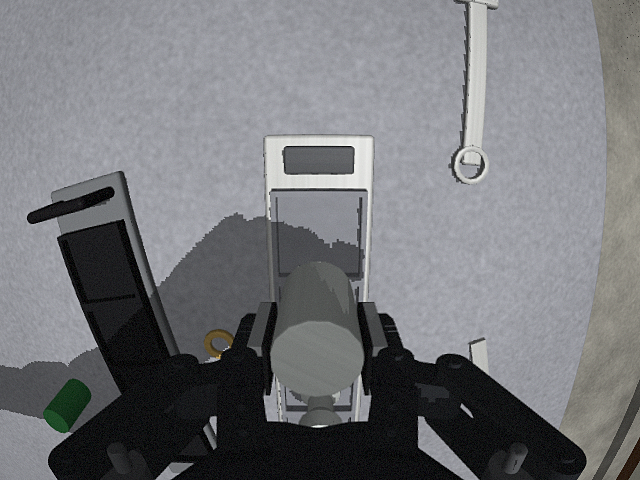

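Emit:
arm_command --motion '[1.5,0.1,-0.1,0,0,0,0,4,0.1,-0.2,0,0,0,0,6.5,0.1,-0.2,0,0,0,0,8.2,0.1,-0.2,0,0,0,0,9,0.1,-0.2,0,0,0,0,9.3,0.1,-0.2,0,0,0,0,9.4,0.1,-0.2,0,0,0,0,9.4,0.1,-0.2,0,0,0,0,9.4,0.1,-0.2,0,0,0,0]'

```text
time_s: 23.92
tcp_pos: [662.4, 112.3, 59.7]
tool_rot: [1.98, 1.568, 0.274]
contact_force: [0.5, -0.3, -1.7]
finger_gap: 34.6
```

Emit:
arm_command --motion '[0.2,0,0.1,0,0,0,0,0.4,0,0.2,0,0,0,0,0.5,0,0.2,0,0,0,0,0.6,0,0.2,0,0,0,0,0.6,0,0.2,0,0,0,0]'

```text
time_s: 24.33
tcp_pos: [661.4, 109.6, 53.6]
tool_rot: [0.631, 1.57, -1.076]
contact_force: [-1.1, -0.9, 6.6]
finger_gap: 34.8
```

Emit:
arm_command --motion '[0,0,0,0,0,0,0.45,0,0,0,0,0,0,0.5,0,0,0,0,0,0,0.6,0,0,0,0,0,0,0.7,0,0,0,0,0,0,0.7,0,0,0,0,0,0,0.7,-1,0,0,0,0,0,0.7,-3,0,0,0,0,0,0.7,-6,0,0,0,0,0,0.7,-9.5,0,0,0,0,0,0.7]'

```text
time_s: 25.17
tcp_pos: [659.9, 109.8, 147.5]
tool_rot: [-1.194, 1.567, -2.9]
contact_force: [-0.1, 0.3, 0.4]
finger_gap: 59.4
```

Emit:
arm_command --motion '[-3,0,0,0,0,0,0.7,-6,-2,-2,0,0,0,0.7,-8,-5,-6,0,0,0,0.7,-8,-8,-10,0,0,0,0.7,-8,-8,-10,0,0,0,0.7,-8,-8,-10,0,0,0,0.7,-8,-8,-10,0,0,0,0.7]'

```text
time_s: 25.75
tcp_pos: [594.6, 221.9, 228.6]
tool_rot: [2.35, 1.57, 0.648]
contact_force: [0.7, -1.5, 0.4]
finger_gap: 59.8
```

```bash
python3 -c "
from h import *
look('w22');look('s22','scene');look('d22','side')
for n,(x,y) in {'s22':(195,185),'d22':(200,160)}.items():
    im=cv2.imread(f'pics/{n}.png')[y:y+200,x:x+300];cv2.imwrite(f'pics/{n}c.png',cv2.resize(im,None,fx=2.6,fy=2.6,interpolation=cv2.INTER_CUBIC))
"
```

```text
25.8 [595.6 219.6 228. ] 59.888393111151416
25.85 [596.1 218.4 227.6] 59.972935045735305
25.9 [596.3 217.9 227.4] 59.597093060902374
```

View pics/w22.png

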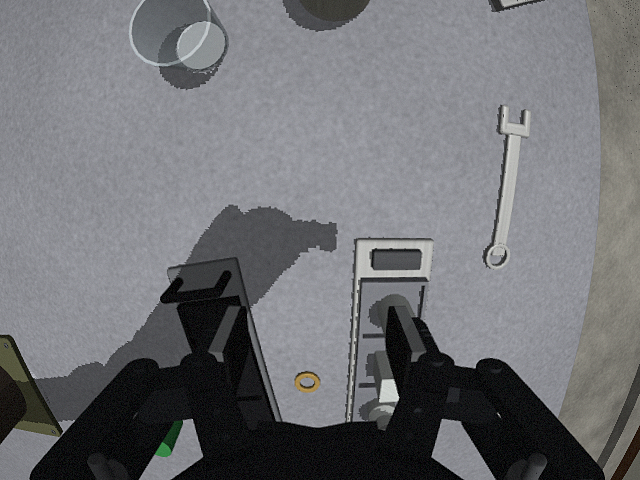

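View pics/s22c.png

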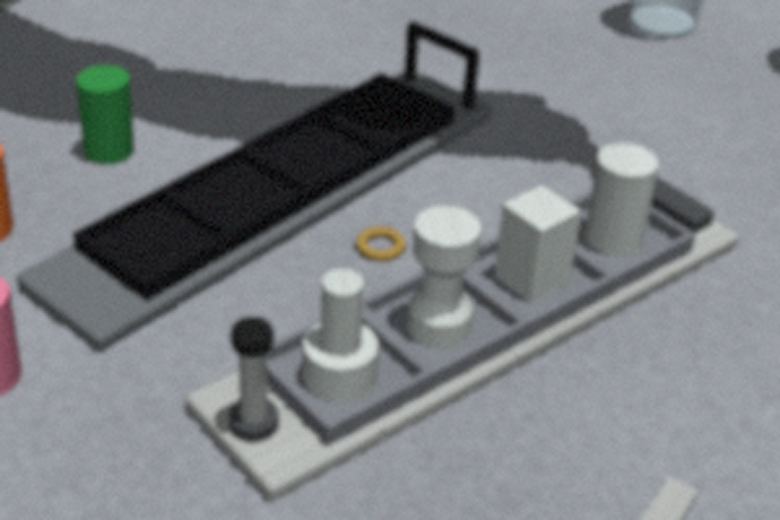

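View pics/d22c.png

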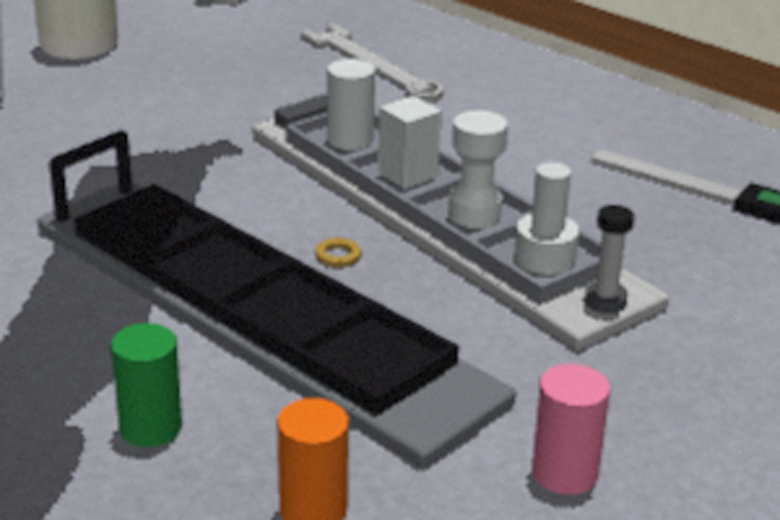

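```bash
python3 - <<'E'
from h import *
S=cam("scene");D=cam("side")
sc=lambda p:uncrop(p,2.6,195,185); si=lambda p:uncrop(p,2.6,200,160)
for n,a,b,z in [("step",(343,284),(552,172),82),("waist",(447,225),(480,124),88),("sq",(541,209),(410,113),70),("plain",(627,160),(352,72),76),("post",(252,328),(616,217),75)]:
    for c,p in ((S,sc(a)),(D,si(b))):
        print(n,R.from_euler('z',.136).apply(atz(c,p,z)[0]-[644.6,2.4,0])[:2].round(1),end=' ')
    print()
print(manip.get_obs()['contact_force'])
E
```

```text
step [   4. -108.] step [  -2.1 -107. ] 
waist [  2.5 -37.5] waist [ -1.6 -38.4] 
sq [ 4.2 33. ] sq [-4.3 30.4] 
plain [  3.6 103.2] plain [-3.1 99.9] 
post [  -1.5 -159.8] post [  -1.6 -161.8] 
[ 0.44538135 -0.22615892  0.50596037]
```

All are within about 5 mm of their pocket centres, so I'm handing in.

```bash
python3 -c "
from bench import manip
print(manip.finish_job())"
```

```text
the job is handed in; nothing more can be done
None
```

All four specimens are in the feed rack in the required order and the job is handed in at about 26 s. From the stop post outward they are stepped, waisted, square, plain. The green, orange and pink look-alikes were not touched.

- **Final pictures:** the scene and side cameras show every specimen upright on its pocket floor, released, with the gripper well clear.
- **Measured positions:** each stands within about 5 mm of its pocket centre on both axes; the limits are 16 mm across and 18 mm along the row.
- **Floor contact:** each was lowered until its foot touched the floor (3 to 7 N) before I opened the gripper.
- **Disagreements:** the two fixed cameras differed by up to 9 mm across the row. The wrist camera read 3 to 5 mm further along y than they did. These are within the limits, and no check failed.

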